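# Stow the badge printer in the roll-top charging box

## Task

Pack up the registration desk: roll the green tambour cover of the roll-top box all the way open, then slide the badge printer along the desk into the box, centred and square, short end first, until it has firmly pushed the yellow charging carriage all the way back against its stop, without ramming it. Then roll the cover fully down again without slamming it, and leave the other things on the desk undisturbed.

Things in the scene. Friction and masses are not known exactly. Their poses are not given: they have to be found in the camera images.
- rollbox: Roll-top charging box fixed on the desk, 372 long (x) x 314 wide (y) x 216 mm high, no floor: things slide in on the desk. Origin on the desk under its middle, z up; the mouth faces -x (at x = -186 mm). Two clear half-round cheeks, 294 mm apart inside; white hood at the rear. With the cover open it is open to above for x below -50 mm; behind that roofed at about 190 mm.
- cover (a joint): Green tambour cover, rad: 0 = fully down (shut, edge on the desk), 1.5 = fully open (stop). It turns about the box's y axis through box point (0, 0, 30 mm); slats at radius 170 mm (outer face 174). Stiff, about 3 to 6 N at the pull; stays where it is left. Starts between shut and a third open.
- cover_pull (a point): Centre of the black pull on the cover's front edge: a disc 28 mm in diameter, 22 thick, flat faces to +y and -y of the box (pinch across y; it can turn between the fingers). Box frame: x = -203 cos(a), y = 0, z = 30 + 203 sin(a) mm, a = 0.14 rad + joint cover. A neck 16 mm wide joins it to a flat plate 120 mm wide on the slats. Axes: the box's, turned with the cover.
- carriage (a joint): Travel of the yellow charging carriage in the box, m: 0 = forward, 0.030 = all the way back on its hard stop. Slides along the box's +x against about 5 N of steady friction; stays where it is left. Starts 0 to 12 mm back.
- carriage_face (a point): Middle of the front face of the yellow carriage, a bar 140 wide (y), 50 high (5 to 55 mm above the desk), 16 thick. On the box's centre line, 30 mm above the desk, at box x = 10 mm + carriage travel. Axes as the box.
- printer_center (a point): Centre, 35 mm above the desk, of the loose grey badge printer: 150 long (x) x 110 wide (y) x 72 mm high, 0.3 to 0.65 kg; too wide to grip, push it. Its +x end must meet the carriage; the -x end has the black slot. It stands before the box's mouth, up to 50 mm off the centre line, up to 20 degrees turned. Stowed: centre at x = -35 mm, y = 0 in the box frame.
- sanitizer: Bystander: clear bottle with blue cap, 60 mm diameter, 150 high; origin at its underside. Leave alone.
- pen_pot: Bystander: black pen pot, 76 mm diameter, pens to 150 high; origin at its underside. Leave alone.
- coffee_cup: Bystander: white cup, 76 mm diameter, 90 high; origin at its underside. Leave alone.
- card_box: Bystander: cardboard tray of blank cards, 120 x 95 x 60 mm; origin at its underside. Leave alone.
- laptop: Bystander: open black laptop, 230 x 330 mm, screen 220 high at its own +x edge; origin at its underside. Leave alone.

How it is judged:
On the way, in this order (a step that is already met when the one before it is completed fails the run):
1. the cover is rolled fully open (1.40 rad or more) (value of joint cover above 1.4 rad), for 0.2 s.
2. with the cover open, the printer is home: carriage pushed 25 mm or more of its 30 mm, printer up to it, centred within 25 mm and square within 0.12 rad (value of joint carriage above 0.025 m and x of printer_center in the frame of rollbox above -0.045 m and y of printer_center in the frame of rollbox between -0.025 and 0.025 m and angle between the x axis of printer_center and the x axis of rollbox, either way round below 0.12 rad and angle between printer_center's own z axis and vertical below 0.05 rad and value of joint cover above 0.8 rad), for 0.2 s.
At the end, for the whole second after the job is handed in: The cover is fully down (under 0.04 rad), the carriage is pushed back 25 mm or more of its 30 mm, the printer stands at rest on the desk with its centre beyond x = -45 mm of the box frame (against the carriage within 10 mm), within 25 mm of the centre line and square within 0.12 rad (value of joint cover below 0.04 rad and value of joint carriage above 0.025 m and x of printer_center in the frame of rollbox above -0.045 m and y of printer_center in the frame of rollbox between -0.025 and 0.025 m and angle between the x axis of printer_center and the x axis of rollbox, either way round below 0.12 rad and angle between printer_center's own z axis and vertical below 0.05 rad and linear speed of printer below 0.02 m/s); the robot touches nothing.
It fails at once if the cover slams down (closing faster than 2 rad/s over its last 0.3 rad) (value of joint cover below 0.3 rad and velocity of joint cover below -2 rad/s).
It fails at once if the printer is rammed against the carriage with more than 50 N (contact force between printer and carriage above 50 N).
It fails at once if the printer is tipped or lifted (angle between printer_center's own z axis and vertical above 0.35 rad or height (world z) of printer_center above 0.06 m).
It fails at once if a bystander is moved more than 30 mm (distance of any of sanitizer, pen_pot, coffee_cup, card_box, laptop from where it was at the start of the episode above 0.03 m).
It also fails if it takes over 72 s, if anything falls off the work surface, if the arm or the gripper's body presses on something with over 40 N, if the wrist force passes 120 N, or if a joint passes its speed limit or range.

## Robot

A 7-joint arm with a two-finger parallel gripper is mounted at the origin on the work surface. World frame = base frame: x ahead of the robot, y to its left, z up, the work surface at z = 0. Lengths are in m, angles in rad, forces in N, time in s.
With the tool pointing down it reaches from about 0.4 to 0.875 m from the base axis. Payload 6.5 kg.
Tool frame: the origin (TCP) lies midway between the tips of the shut fingers; the grasp point (between the pads) lies 19 mm behind it; z points along the fingers, y is the line along which they close (so a half turn about z gives the same grasp; the last joint's range is limited). The gripper opens to 88 mm and grips with 3 to 60 N. Pads are 18 mm wide; open, the fingers measure 123 mm over their backs; the gripper's body (75 mm by 187 mm) begins 45 mm behind the grasp point.
Start: joints at [-1.172, 0.536, -0.004, 1.538, 0.003, 1.067, -0.071], TCP at [0.291, 0.581, 0.239] pointing down, gripper open.
Joint ranges: [-2.7, 2.7], [-0.37, 2.16], [-1.27, 1.26], [0.24, 2.4], [-1.31, 4.45], [0.19, 1.91], [-2.76, 2.76]. Speed limits (rad/s): [2.39, 2.39, 3.14, 3.14, 3.14, 3.14, 3.14].

## Interface

Orientations are given as [roll, pitch, yaw] about the fixed x, y, z axes, in that order (R = Rz(yaw) Ry(pitch) Rx(roll)).
In Python, from workcell import manip gives the robot as it stands.
- The arm moves only by the tool move_arm, never from a script. Its argument "motion" is text: rows parted by semicolons, each of 5 numbers parted by spaces: the finger opening in m, from 0 to 0.0881, then the shift along the tool's x, y, z in m, then the turn about the tool's z in degrees. In form: gripper tx ty tz yaw; .... A call has 1 to 5 rows; each row shifts and turns the commanded pose from where the row before left it, along the tool's axes as they then stand; what a row does not reach is not made up. A row lasts 1/10 s, in which the tool goes at most 50 mm and 8.59 degrees, less where a joint would pass 70% of its speed; a pose out of reach is approached as far as the arm can. A call with a gripper value outside its range is refused whole. The fingers move at their own pace and stop on an object; "grip_force" is the grip in N (left out, the last holds). Time passes only in rows, so rows that do not move let the fingers close. It gives the time, the measured TCP pose, the force, the opening and the grip force at its end, in the units of the state.
- manip.read_state(): the state, without advancing time (a new reading comes with each control period).
- manip.grab_frame(name): name is "side" or "top"; returns a dict with "frame" (420x560x3 uint8, red, green, blue), "mtx" (3x3 intrinsics, pixels), "R" (3x3) and "t" (3): a world point X has camera coordinates R X + t. Camera axes: x right, y down, z forward; pixel columns grow to the right and rows downward; lengths in m; the calibration is good to about 2 mm. A picture is of the moment at which its call begins. There is no depth.
- manip.finish_job(): hands the job in; it is judged then, once.
Trained networks look in a picture, given as the dict that the camera call returned (one of the last four; its "shot" number tells which), for a name from the list of things; names that differ only in an ending like _2 or _b are one class to them, and where a whole thing is asked for, a point or a joint stands for the part that bears it (a point fixed in the world has none). Each returns a list of dicts, best first, with "confidence" (0 to 1); they miss things now and then, are a little off and sometimes report something else, mostly with a low value. They report only what shows in the picture. A call takes as long as a camera call.
- manip.outline_of(picture, target): "region" (420x560 bool, what is visible of it) and "rect" ([centre column, centre row, width, height] in pixels, round what is visible of it).
The state is a dict: "t": time; "qpos": joint angles; "qd": joint speeds; "tau": joint torques, N m; "tool_pos": TCP position; "tcp_rot": TCP orientation; "force": force on the tool from outside, world axes, zero at the start; "torque": the same for the moment, N m; "gripper_width": finger opening in m; "grip_force": force on a finger pad.
Only numpy, scipy, OpenCV 4.12 (cv2) and the standard library are available. Lean on these libraries where they do the work, as an engineer would, in place of code of your own. Each camera call takes 0.05 s, during which the arm holds its last target. There are 200 camera calls.

## Working session

There is one attempt and no reset: what is moved stays moved. The work goes in short steps, Python scripts to look and compute and a tool call to move; the robot and the scene stay as the last step left them, time stands still between calls to the robot, and variables do not carry over. Pictures are saved under pics/ and viewed, at most 10 in all, crops included, and the job is handed in when it is done.

Besides the shell and the picture viewer there is one more tool, called as name(argument=value, ...), one argument or row to a line, values as JSON. move_arm: Moves the arm, as the interface text tells. Its arguments: {"type":"object","properties":{"motion":{"type":"string"},"grip_force":{"type":"number"}},"required":["motion"]}

```bash
mkdir -p pics; cat > h.py <<'E'
from workcell import manip
import cv2, numpy as np
def snap(n):
    return manip.grab_frame(n)
def save(p,f): cv2.imwrite('pics/'+f, p['frame'][:,:,::-1])
def ray(p,uv,z):
    K,R,t=map(np.array,(p['mtx'],p['R'],p['t']))
    d=R.T@np.linalg.inv(K)@np.array([uv[0],uv[1],1.]); c=-R.T@t
    return c+d*(z-c[2])/d[2]
def proj(p,X):
    x=p['mtx']@(p['R']@np.array(X,float)+p['t']); return x[:2]/x[2]
E
python3 - <<'E'
from h import *
s=manip.read_state(); print(s['tool_pos'],s['tcp_rot'],s['t'])
pt=snap('top'); ps=snap('side')
im=np.vstack([pt['frame'],ps['frame']]); 
save(pt,'t0.png'); save(ps,'s0.png')
for p,nm in((pt,'top'),(ps,'side')):
  print(nm,'cam',-p['R'].T@p['t'])
  for n in ['rollbox','cover','cover_pull','carriage','printer_center','sanitizer','pen_pot','coffee_cup','card_box','laptop']:
    r=manip.outline_of(p,n)
    if r: print(n,[(round(q['confidence'],2),np.round(q['rect']).astype(int).tolist()) for q in r[:2]], cv2.minAreaRect(np.argwhere(r[0]['region'])[:,::-1].astype(np.float32)))
E
```

```text
[0.29111526 0.58047604 0.23786983] [-3.13988612e+00  1.64975540e-04  2.67688770e+00] 0.0
top cam [ 0.34792493 -0.17961021  1.47513219]
rollbox [(0.95, [170, 173, 146, 136])] ((167.73902893066406, 172.016357421875), (138.62637329101562, 143.16595458984375), 88.42345428466797)
cover [(0.86, [184, 171, 108, 119])] ((184.0, 170.0), (104.0, 118.0), 0.0)
cover_pull [(0.73, [183, 170, 109, 121])] ((184.023193359375, 169.68060302734375), (119.65280151367188, 103.96220397949219), 89.39049530029297)
carriage [(0.41, [459, 196, 145, 141])] ((457.5, 196.49998474121094), (144.99996948242188, 136.99996948242188), -0.0)
printer_center [(0.56, [308, 186, 65, 53])] ((308.9721984863281, 183.25730895996094), (57.94044494628906, 44.49826431274414), 11.888657569885254)
sanitizer [(0.91, [256, 245, 25, 27])] ((257.5, 246.00003051757812), (23.33452033996582, 21.920310974121094), 45.0)
pen_pot [(0.64, [251, 110, 28, 36]), (0.16, [310, 185, 63, 50])] ((251.5, 108.5), (35.0, 27.0), 90.0)
coffee_cup [(0.73, [198, 255, 28, 30])] ((199.00003051757812, 254.00003051757812), (28.284271240234375, 28.284271240234375)
[... 880 characters left out ...]
1]), (0.16, [259, 135, 65, 66])] ((322.4999694824219, 196.0), (26.879358291625977, 40.79337692260742), 18.434947967529297)
pen_pot [(0.83, [226, 337, 40, 38])] ((226.60000610351562, 338.3000183105469), (37.631099700927734, 36.366188049316406), 71.56504821777344)
coffee_cup [(0.95, [388, 218, 34, 19]), (0.34, [226, 224, 75, 79])] ((389.7672119140625, 216.460693359375), (32.92440414428711, 16.49083137512207), 23.629379272460938)
card_box [(0.61, [260, 134, 65, 67])] ((258.34613037109375, 131.7307586669922), (55.747371673583984, 44.65336608886719), 33.690067291259766)
laptop [(0.78, [107, 106, 214, 213])] ((108.75001525878906, 103.74999237060547), (173.24114990234375, 149.90663146972656), 45.0)
```

View pics/t0.png

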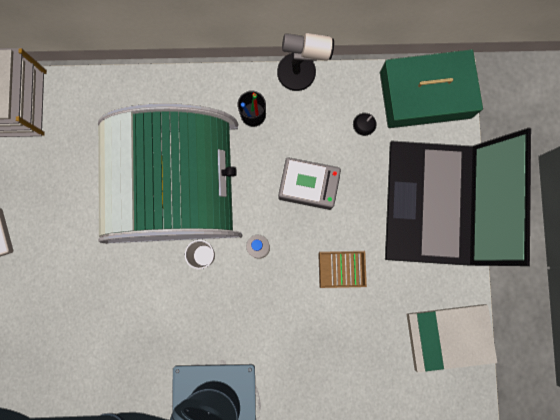

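View pics/s0.png

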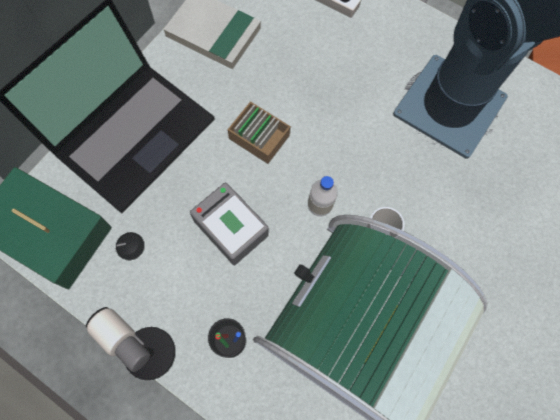

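Top view: the mouth faces image right (world −y), with the pull at (231,172). The printer is at (310,184) with its slot end to the right, so it is oriented correctly. Side view: the pull is at (303,273). The carriage detection in the top view is really the laptop. I'll fit poses by silhouette.

```bash
cat >> h.py <<'E'
from scipy.optimize import minimize
def T(q,P):
    c,s=np.cos(q[2]),np.sin(q[2]); P=np.array(P,float)
    return np.c_[q[0]+c*P[:,0]-s*P[:,1], q[1]+s*P[:,0]+c*P[:,1], P[:,2]]
a=np.linspace(0,np.pi,25)
BOX=[[186*np.cos(t)/1e3,y,(30+186*np.sin(t))/1e3] for t in a for y in(-.157,.157)]+[[x,y,0] for x in(-.186,.186) for y in(-.157,.157)]
PR=[[x,y,z] for x in(-.075,.075) for y in(-.055,.055) for z in(0,.072)]
def fit(obs,P,q0):
    def cost(q):
        L=0
        for p,m in obs:
            h=cv2.convexHull(np.array([proj(p,X) for X in T(q,P)],np.float32))
            b=np.zeros((1680,2240),np.uint8); cv2.fillPoly(b,[np.round(h*4+1.5).astype(int)],1)
            b=cv2.resize(b*255,(560,420),interpolation=cv2.INTER_AREA)/255.
            L+=1-np.minimum(b,m).sum()/np.maximum(b,m).sum()
        return L
    q0=np.array(q0)
    S=np.vstack([q0]+[q0+d for d in np.diag([.02,.02,.1])])
    r=minimize(cost,q0,method='Nelder-Mead',options=dict(initial_simplex=S,maxiter=150,xatol=2e-4,fatol=1e-5))
    return r.x,r.fun
E
python3 - <<'E'
from h import *
pt=snap('top'); ps=snap('side')
def obs(n): return [(p,manip.outline_of(p,n)[0]['region'].astype(float)) for p in(pt,ps)]
b,c=fit(obs('rollbox'),BOX,[*ray(pt,(170,172),.1)[:2],np.pi/2]); print('box',b,c)
p,c=fit(obs('printer_center'),PR,[*ray(pt,(310,184),.05)[:2],np.pi/2-.2]); print('printer',p,c)
# pull triangulation
A=[];B=[]
for q,uv in((pt,(231,172)),(ps,(303,273))):
    for i in(0,1):
        M=q['mtx']@np.c_[q['R'],q['t']]; A.append(M[i]-uv[i]*M[2])
A=np.array(A); X=np.linalg.lstsq(A[:,:3],-A[:,3],rcond=None)[0]
def rel(X):
    c,s=np.cos(b[2]),np.sin(b[2]);d=np.array(X)[:2]-b[:2];return c*d[0]+s*d[1],-s*d[0]+c*d[1]
print('pull',X,rel(X),'a',np.arctan2(X[2]-.03,-rel(X)[0]),'printer rel',rel(p),p[2]-b[2])
for n,uv,z in(('san',(257,245),.15),('pot',(251,108),.1),('cup',(199,255),.09),('card',(343,269),.06)): 
    X=ray(pt,uv,z); print(n,X,rel(X))
v=pt['frame'].copy(); w=ps['frame'].copy()
for im,q in((v,pt),(w,ps)):
    for q3,P,col in((b,BOX,(255,0,0)),(p,PR,(255,0,255))):
        h=cv2.convexHull(np.array([proj(q,Y) for Y in T(q3,P)],np.float32)); cv2.polylines(im,[np.round(h).astype(int)],True,col)
cv2.imwrite('pics/fit.png',np.hstack([v[60:330,60:400],w[120:420,150:520][:270]])[:,:,::-1])
E
```

```text
box [0.60203654 0.11434203 1.59863503] 0.09779461831442793
printer [ 0.58673385 -0.26270536  1.33474838] 0.11288482441311676
pull [ 0.60483976 -0.05990991  0.13034859] (np.float64(-0.17426244633050794), np.float64(0.002048190417662917)) a 0.5224709428454931 printer rel (np.float64(-0.3764753438059007), np.float64(0.025791921165631317)) -0.2638866496824712
san [ 0.417785   -0.12512441  0.15      ] (np.float64(-0.23424498980040817), np.float64(0.19084573087861614))
pot [ 0.7812185 -0.1122585  0.1      ] (np.float64(-0.23150028232107941), np.float64(-0.17280507397785802))
cup [0.39806066 0.02661928 0.09      ] (np.float64(-0.08201106906179936), np.float64(0.20633862179154938))
card [ 0.35583526 -0.34498337  0.06      ] (np.float64(-0.45229438358812135), np.float64(0.25889126009686314))
```

View pics/fit.png

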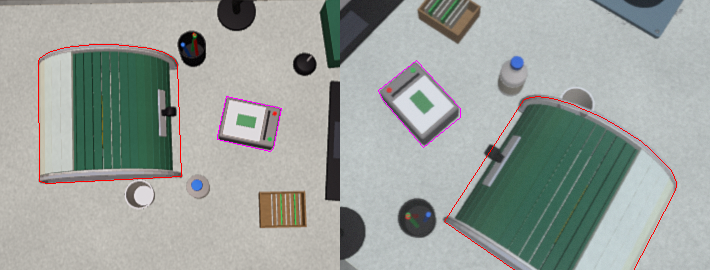

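Both fits hug the outlines. The box is at (0.602, 0.114) with yaw 1.599, and the cover is about 0.38 rad open (pull at (0.605, −0.060, 0.130)). The printer sits 26 mm off the centre line and −0.26 rad turned. First step: turn the tool to box yaw.

move_arm(
  motion="0.08 0 0 -0.01 7.75; 0.08 0 0 -0.01 7.75; 0.08 0 0 -0.01 7.75; 0.08 0 0 -0.01 7.75; 0.08 0 0 0 7.75",
  grip_force=25,
)

```text
t: 1.9
tool_pos: [0.2917, 0.5818, 0.2804]
tcp_rot: [3.14, -0.002, 1.995]
force: [-0.5, -0.9, -0.3]
gripper_width: 0.0802
grip_force: 0.0
```

move_arm(
  motion="0.08 0 0 0 7.75; 0.08 0 0 0 7.75; 0.08 0 0 0 7.5; 0.08 -0.043 0.02 0 0; 0.08 -0.043 0.02 0 0",
)

```text
t: 2.4
tool_pos: [0.3332, 0.4961, 0.2784]
tcp_rot: [3.141, 0.0, 1.602]
force: [1.1, 0.4, 0.2]
gripper_width: 0.0797
grip_force: 0.0
```

move_arm(
  motion="0.08 -0.043 0.02 0 0; 0.08 -0.043 0.02 0 0; 0.08 -0.043 0.02 0 0; 0.08 -0.043 0.02 0 0; 0.08 -0.043 0.02 0 0",
)

```text
t: 2.9
tool_pos: [0.4404, 0.2824, 0.279]
tcp_rot: [3.141, -0.001, 1.599]
force: [0.1, 0.4, 0.1]
gripper_width: 0.0801
grip_force: 0.0
```

move_arm(
  motion="0.08 -0.043 0.02 0 0; 0.08 -0.043 0.02 0 0; 0.08 -0.043 0.02 0 0; 0.08 -0.043 0.02 0 0; 0.08 0 0 0 0",
)

```text
t: 3.4
tool_pos: [0.5271, 0.1069, 0.2794]
tcp_rot: [3.139, 0.003, 1.588]
force: [0.2, 0.1, 0.9]
gripper_width: 0.0804
grip_force: 0.0
```

move_arm(
  motion="0.08 -0.0423 0.018 0 0; 0.08 -0.0423 0.018 0 0; 0.08 -0.0423 0.018 0 0; 0.08 -0.0423 0.018 0 0; 0.08 0 0 0.03 0",
)

```text
t: 3.9
tool_pos: [0.6052, -0.0606, 0.2523]
tcp_rot: [3.132, 0.005, 1.59]
force: [0.7, -0.5, -0.1]
gripper_width: 0.0799
grip_force: 0.0
```

move_arm(
  motion="0.08 0 0 0.03 0; 0.08 0 0 0.03 0; 0.08 0 0 0.03 0; 0.08 0 0 0 0; 0.08 0 0 0 0",
)

```text
t: 4.4
tool_pos: [0.6015, -0.0524, 0.1592]
tcp_rot: [-3.141, 0.0, 1.599]
force: [0.4, 0.3, -0.2]
gripper_width: 0.0796
grip_force: 0.0
```

move_arm(
  motion="0.08 -0.008 0.003 0.022 0; 0.08 0 0 0.021 0; 0.02 0 0 0 0; 0.02 0 0 0 0; 0.02 0 0 0 0",
)

```text
t: 4.9
tool_pos: [0.606, -0.0605, 0.1177]
tcp_rot: [3.139, 0.0, 1.599]
force: [0.6, -0.6, -0.6]
gripper_width: 0.0582
grip_force: 0.0
```

move_arm(
  motion="0.02 0 0 0 0; 0.02 0 0 0 0; 0.02 0 0 0 0",
)

```text
t: 5.2
tool_pos: [0.6049, -0.0605, 0.1162]
tcp_rot: [3.141, -0.0, 1.599]
force: [0.3, -0.2, -0.1]
gripper_width: 0.0344
grip_force: 0.0
```

```bash
python3 - <<'E'
from h import *
p=snap('side'); c=p['frame'][200:340,230:400]; cv2.imwrite('pics/g.png',cv2.resize(c,None,fx=4,fy=4)[:,:,::-1])
s=manip.read_state(); print(s['gripper_width'],s['grip_force'],s['tool_pos'])
E
```

```text
0.030522670588259852 0.0 [ 0.60478143 -0.06052851  0.11605311]
```

View pics/g.png

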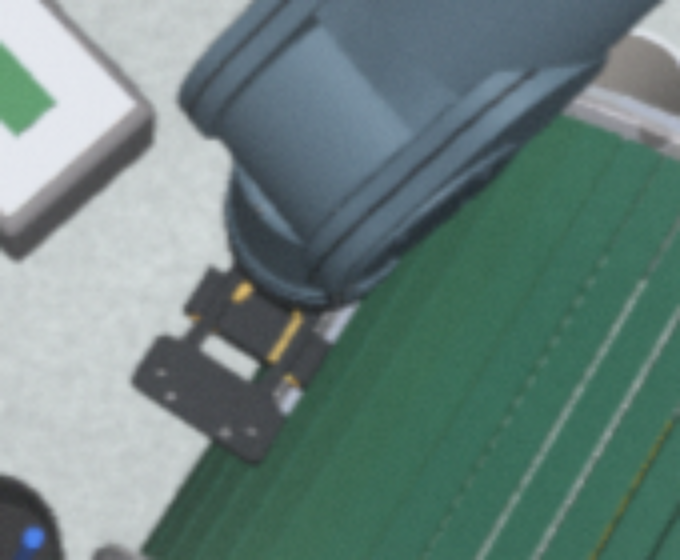

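The gripper straddles the pull (crop centre about (240,340)) and is still closing, so I'll let it finish.

move_arm(
  motion="0.015 0 0 0 0; 0.015 0 0 0 0; 0.015 0 0 0 0; 0.015 0 0 0 0",
)

```text
t: 5.65
tool_pos: [0.605, -0.0605, 0.1159]
tcp_rot: [3.141, 0.0, 1.599]
force: [1.0, 0.2, 0.3]
gripper_width: 0.0216
grip_force: 25.0
```

```bash
python3 - <<'E'
import numpy as np
a=0.522; A=np.linspace(a,1.64,21)
x=-203*np.cos(A); z=30+203*np.sin(A)
for i in range(20): print(round(A[i+1],2),round(x[i+1]-x[i],1),round(-(z[i+1]-z[i]),1))
E
```

```text
0.58 5.9 -9.7
0.63 6.5 -9.3
0.69 7.0 -9.0
0.75 7.5 -8.5
0.8 7.9 -8.1
0.86 8.4 -7.7
0.91 8.8 -7.2
0.97 9.2 -6.7
1.03 9.5 -6.2
1.08 9.9 -5.6
1.14 10.2 -5.1
1.19 10.4 -4.5
1.25 10.7 -3.9
1.3 10.9 -3.3
1.36 11.0 -2.7
1.42 11.2 -2.1
1.47 11.3 -1.4
1.53 11.3 -0.8
1.58 11.3 -0.2
1.64 11.3 0.5
```

move_arm(
  motion="0.015 0.0059 0 -0.0097 0; 0.015 0.0065 0 -0.0093 0; 0.015 0.007 0 -0.009 0; 0.015 0.0075 0 -0.0085 0; 0.015 0.0079 0 -0.0081 0",
)

```text
t: 6.15
tool_pos: [0.604, -0.0254, 0.1608]
tcp_rot: [3.141, 0.0, 1.599]
force: [5.4, 0.3, -7.2]
gripper_width: 0.0216
grip_force: 25.0
```

move_arm(
  motion="0.015 0.0084 0 -0.0077 0; 0.015 0.0088 0 -0.0072 0; 0.015 0.0092 0 -0.0067 0; 0.015 0.0095 0 -0.0062 0; 0.015 0.0099 0 -0.0056 0",
)

```text
t: 6.65
tool_pos: [0.6028, 0.0206, 0.194]
tcp_rot: [3.14, 0.001, 1.599]
force: [6.5, 1.0, -9.4]
gripper_width: 0.0213
grip_force: 25.0
```

move_arm(
  motion="0.015 0.0102 0 -0.0051 0; 0.015 0.0104 0 -0.0045 0; 0.015 0.0107 0 -0.0039 0; 0.015 0.0109 0 -0.0033 0; 0.015 0.011 0 -0.0027 0",
)

```text
t: 7.15
tool_pos: [0.6014, 0.0733, 0.213]
tcp_rot: [3.14, 0.001, 1.599]
force: [8.1, -0.8, -12.6]
gripper_width: 0.0216
grip_force: 25.0
```

move_arm(
  motion="0.015 0.0112 0 -0.0021 0; 0.015 0.0113 0 -0.0014 0; 0.015 0.0113 0 -0.0008 0; 0.015 0.009 0 0 0; 0.015 0 0 0 0",
)

```text
t: 7.65
tool_pos: [0.6002, 0.1173, 0.2173]
tcp_rot: [3.14, 0.0, 1.601]
force: [7.8, 2.9, -8.5]
gripper_width: 0.0216
grip_force: 25.0
```

move_arm(
  motion="0.015 0.006 0 0 0; 0.015 0.003 0 0 0; 0.015 0 0 0 0; 0.015 0 0 0 0",
)

```text
t: 8.05
tool_pos: [0.6001, 0.1219, 0.2172]
tcp_rot: [3.14, 0.004, 1.597]
force: [8.4, -5.5, -8.4]
gripper_width: 0.0219
grip_force: 25.0
```

```bash
python3 - <<'E'
from h import *
pt=snap('top'); ps=snap('side')
s=manip.read_state(); print(s['tool_pos'],s['force'])
for i,p in enumerate((pt,ps)):
  r=manip.outline_of(p,'carriage'); print([(q['confidence'],q['rect']) for q in r[:2]])
cv2.imwrite('pics/o.png',np.hstack([pt['frame'][60:330,60:400],ps['frame'][150:420,150:520]])[:,:,::-1])
E
```

```text
[0.60009348 0.12188765 0.21721853] [ 7.70276125 -5.91231021 -9.24000253]
[]
[(0.55, [378.0, 325.0, 100.0, 158.3])]
```

View pics/o.png

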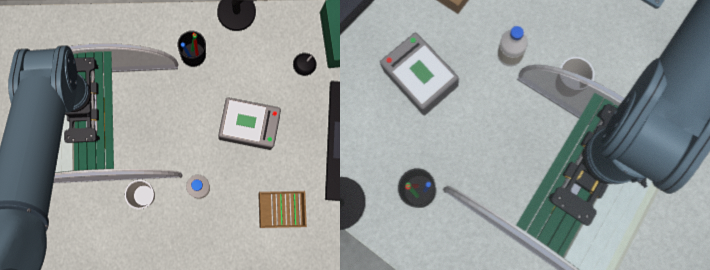

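The cover is open (tool at box x ≈ +8 mm, so about 1.47 rad) and the printer is untouched. Next I release and go behind the printer. The two spread fingers will act as a self-aligning pusher.

move_arm(
  motion="0.07 0 0 0 0; 0.07 0 0 0 0; 0.07 0 0 0 0; 0.07 0 0 -0.025 0; 0.07 0 0 -0.025 0",
)

```text
t: 8.75
tool_pos: [0.5984, 0.1253, 0.2677]
tcp_rot: [-3.139, 0.0, 1.6]
force: [-0.1, -0.3, 1.1]
gripper_width: 0.0597
grip_force: 0.0
```

move_arm(
  motion="0.07 -0.0445 -0.005 0 0; 0.07 -0.0445 -0.005 0 0; 0.07 -0.0445 -0.005 0 0; 0.07 -0.0445 -0.005 0 0; 0.07 -0.0445 -0.005 0 0",
)

```text
t: 9.25
tool_pos: [0.5801, -0.0993, 0.2679]
tcp_rot: [3.142, -0.001, 1.6]
force: [1.1, -0.2, 0.2]
gripper_width: 0.0702
grip_force: 0.0
```

move_arm(
  motion="0.07 -0.0445 -0.005 0 0; 0.07 -0.0445 -0.005 0 0; 0.07 -0.0445 -0.005 0 0; 0.07 -0.0445 -0.005 0 0; 0.07 -0.0445 -0.005 0 0",
)

```text
t: 9.75
tool_pos: [0.5617, -0.3223, 0.2678]
tcp_rot: [3.141, -0.001, 1.6]
force: [1.1, -0.3, 0.8]
gripper_width: 0.0701
grip_force: 0.0
```

move_arm(
  motion="0.07 -0.0445 -0.003 0 0; 0.07 0 0 0.02 7.5; 0.07 0 0 0.02 7.6; 0.07 0 0 0.02 0; 0.07 0 0 0 0",
)

```text
t: 10.25
tool_pos: [0.559, -0.364, 0.2048]
tcp_rot: [-3.136, -0.002, 1.336]
force: [-0.4, 0.7, -0.1]
gripper_width: 0.0702
grip_force: 0.0
```

```bash
python3 - <<'E'
from h import *
s=manip.read_state(); print(s['tool_pos'],s['tcp_rot'],s['force'])
pt=snap('top');ps=snap('side')
o=[]
for p in(pt,ps):
  r=manip.outline_of(p,'printer_center'); print(r[0]['confidence'],r[0]['rect'],r[0]['region'].sum()) if r else print('none')
  r=manip.outline_of(p,'cover_pull'); print(r[0]['confidence'],r[0]['rect']) if r else print('none')
cv2.imwrite('pics/b.png',np.hstack([pt['frame'][60:330,60:430],ps['frame'][80:350,150:520]])[:,:,::-1])
E
```

```text
[ 0.5589912  -0.36399333  0.20475428] [-3.13639070e+00 -2.19101820e-03  1.33628091e+00] [-0.4341365   0.65168677 -0.13112859]
0.59 [299.8, 179.4, 50.8, 44.1] 1202
0.71 [152.9, 169.9, 45.6, 121.1]
0.88 [228.9, 224.2, 77.9, 75.9] 3586
0.85 [388.0, 324.1, 118.0, 166.6]
```

View pics/b.png

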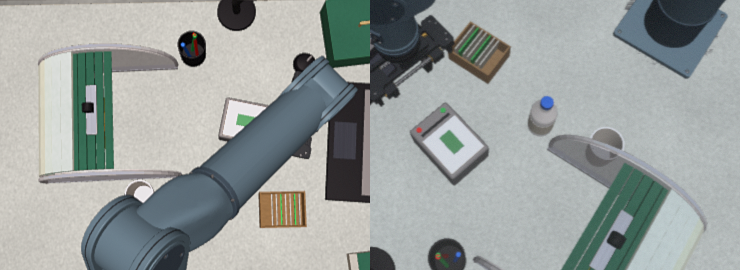

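The cover rests fully open with the pull at (88,107) in the left crop. The printer is undisturbed and the gripper is behind its slot end. Next I descend and compute the push path.

move_arm(
  motion="0.07 -0.006 0 0.043 0; 0.07 0 0 0.043 0; 0.07 0 0 0.043 0; 0.07 0 0 0.043 0; 0.07 0 0 0 0",
)

```text
t: 11.05
tool_pos: [0.5557, -0.3689, 0.0305]
tcp_rot: [-3.133, -0.003, 1.336]
force: [-0.9, 1.5, -0.4]
gripper_width: 0.0698
grip_force: 0.0
```

```bash
python3 - <<'E'
from h import *
s=manip.read_state(); print(s['tool_pos'],s['tcp_rot'],s['force'])
b=np.array([.602,.1143,1.5986])
c,sn=np.cos(b[2]),np.sin(b[2]); d=s['tool_pos'][:2]-b[:2]; x,y=c*d[0]+sn*d[1],-sn*d[0]+c*d[1]
print('rel',x,y,s['tcp_rot'][2]-b[2])
# printer-centre path; tool sits 84 mm behind centre
L=.197; S=np.r_[0:.1971:.01642]
th=-.264*(1-S/L); cx=-.376+np.r_[0,np.cumsum(np.cos((th[1:]+th[:-1])/2)*.01642)]; cy=.026+np.r_[0,np.cumsum(np.sin((th[1:]+th[:-1])/2)*.01642)]
P=np.c_[cx-.084*np.cos(th),cy-.084*np.sin(th),th]
P=np.vstack([[x,y,s['tcp_rot'][2]-b[2]],P])
for i in range(len(P)-1):
    d=P[i+1,:2]-P[i,:2]; t=P[i,2]
    # tool x = heading, tool y = right of heading
    print(np.round([np.cos(t)*d[0]+np.sin(t)*d[1], np.sin(t)*d[0]-np.cos(t)*d[1]],4), round(-np.degrees(P[i+1,2]-t),2), np.round(P[i+1],3))
E
```

```text
[ 0.55568553 -0.36889642  0.03048323] [-3.13282324 -0.00346761  1.33585073] [-0.86033297  1.4500696  -0.37953041]
rel -0.481722123196618 0.0597294704143444 -0.26274926608132687
[0.0269 0.005 ] 0.07 [-0.457  0.048 -0.264]
[0.0164 0.0017] -1.26 [-0.442  0.042 -0.242]
[0.0164 0.0017] -1.26 [-0.426  0.036 -0.22 ]
[0.0164 0.0017] -1.26 [-0.41   0.031 -0.198]
[0.0164 0.0017] -1.26 [-0.395  0.026 -0.176]
[0.0164 0.0017] -1.26 [-0.379  0.022 -0.154]
[0.0164 0.0017] -1.26 [-0.363  0.018 -0.132]
[0.0164 0.0017] -1.26 [-0.347  0.014 -0.11 ]
[0.0164 0.0017] -1.26 [-0.331  0.01  -0.088]
[0.0164 0.0017] -1.26 [-0.314  0.007 -0.066]
[0.0164 0.0017] -1.26 [-0.298  0.005 -0.044]
[0.0164 0.0017] -1.26 [-0.282  0.002 -0.022]
[0.0164 0.0017] -1.26 [-0.265  0.     0.   ]
```

move_arm(
  motion="0.07 0.009 0.005 0 0; 0.07 0.007 0 0 0; 0.07 0.005 0 0 0; 0.07 0.005 0 0 0; 0.07 0.002 0 0 0",
)

```text
t: 11.55
tool_pos: [0.5709, -0.3472, 0.0375]
tcp_rot: [3.139, 0.003, 1.336]
force: [-1.2, -5.8, 4.0]
gripper_width: 0.0699
grip_force: 2.6
```

move_arm(
  motion="0.07 0.0082 0.0008 0 -0.63; 0.07 0.0082 0.0008 0 -0.63; 0.07 0.0082 0.0008 0 -0.63; 0.07 0.0082 0.0008 0 -0.63; 0.07 0.0082 0.0008 0 -0.63",
)

```text
t: 12.05
tool_pos: [0.5831, -0.3099, 0.0374]
tcp_rot: [3.138, 0.005, 1.388]
force: [-0.9, -6.9, 5.8]
gripper_width: 0.0701
grip_force: 3.4
```

move_arm(
  motion="0.07 0.0082 0.0008 0 -0.63; 0.07 0.0082 0.0008 0 -0.63; 0.07 0.0082 0.0008 0 -0.63; 0.07 0.0082 0.0008 0 -0.63; 0.07 0.0082 0.0008 0 -0.63",
)

```text
t: 12.55
tool_pos: [0.5937, -0.27, 0.0374]
tcp_rot: [3.138, 0.005, 1.443]
force: [-1.5, -7.0, 5.2]
gripper_width: 0.0701
grip_force: 3.3
```

```bash
cat >> h.py <<'E'
b=np.array([.602,.1143,1.5986])
def rel(X,yaw=0):
    c,s=np.cos(b[2]),np.sin(b[2]);d=np.array(X)[:2]-b[:2];return np.round([c*d[0]+s*d[1],-s*d[0]+c*d[1],yaw-b[2]],4)
def report(pic=None):
    s=manip.read_state(); print('tool',rel(s['tool_pos'],s['tcp_rot'][2]),s['tool_pos'][2],'F',np.round(s['force'],1),'t',s['t'])
    ps=snap('side'); r=manip.outline_of(ps,'printer_center')
    if r:
        q=np.array(rel(s['tool_pos'],0)); x0=[*T(b,[[q[0]+.084,q[1],0]])[0,:2],s['tcp_rot'][2]]
        f,c=fit([(ps,r[0]['region'].astype(float))],PR,x0); print('printer',rel(f,f[2]),c,r[0]['confidence'])
    if pic: save(ps,pic)
    return ps
E
python3 -c "
from h import *
report('p1.png')"
```

```text
tool [-0.384   0.019  -0.1552] 0.0373583511550231 F [-1.5 -7.   5.2] t 12.55
printer [-0.2983  0.0085 -0.1388] 0.09377194431299674 0.56
```

View pics/p1.png

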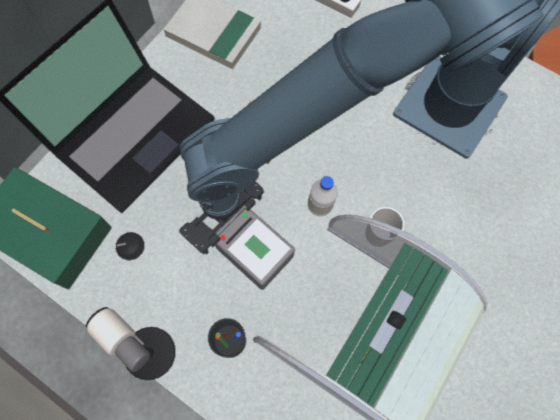

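The printer (257,247) is following the fingers squarely, at box (−0.298, 0.009) and yaw −0.14. I'll continue the arc.

move_arm(
  motion="0.07 0.0082 0.0008 0 -0.53; 0.07 0.0082 0.0008 0 -0.53; 0.07 0.0082 0.0008 0 -0.53; 0.07 0.0082 0.0008 0 -0.53; 0.07 0.0082 0.0008 0 -0.53",
)

```text
t: 13.15
tool_pos: [0.6018, -0.229, 0.0367]
tcp_rot: [3.139, 0.004, 1.49]
force: [0.6, -7.0, 5.3]
gripper_width: 0.0698
grip_force: 3.4
```

move_arm(
  motion="0.07 0.0082 0.0008 0 -0.53; 0.07 0.0082 0.0008 0 -0.53; 0.07 0.0082 0.0008 0 -0.53; 0.07 0.0082 0.0008 0 -0.53; 0.07 0.0082 0.0008 0 -0.53",
)

```text
t: 13.65
tool_pos: [0.6084, -0.1884, 0.0367]
tcp_rot: [3.139, 0.003, 1.536]
force: [-0.5, -7.2, 5.9]
gripper_width: 0.0698
grip_force: 3.4
```

move_arm(
  motion="0.07 0.0082 0.0008 0 -0.53; 0.07 0.0082 0.0008 0 -0.53; 0.07 0.0082 0.0008 0 -0.53; 0.07 0.0082 0.0008 0 -0.53; 0.07 0.0082 0.0008 0 -0.53",
)

```text
t: 14.15
tool_pos: [0.6132, -0.1474, 0.0367]
tcp_rot: [3.139, 0.003, 1.582]
force: [-0.1, -7.0, 5.8]
gripper_width: 0.0701
grip_force: 3.5
```

```bash
python3 -c "
from h import *
report()"
```

```text
tool [-0.2619 -0.0039 -0.0165] 0.036708764754518605 F [-0.1 -7.   5.8] t 14.15
printer [-0.1726 -0.0027 -0.0252] 0.11713446343676048 0.72
```

move_arm(
  motion="0.07 0.0082 0 0 -0.5; 0.07 0.0082 0 0 -0.5; 0.07 0.0082 0 0 0; 0.07 0.0082 0 0 0; 0.07 0.0082 0 0 0",
)

```text
t: 14.75
tool_pos: [0.6117, -0.1057, 0.0361]
tcp_rot: [3.141, 0.002, 1.6]
force: [0.2, -6.5, 5.4]
gripper_width: 0.0695
grip_force: 3.2
```

move_arm(
  motion="0.07 0.0082 0 0 0; 0.07 0.0082 0 0 0; 0.07 0.0082 0 0 0; 0.07 0.0082 0 0 0; 0.07 0.0082 0 0 0",
)

```text
t: 15.25
tool_pos: [0.6105, -0.0648, 0.0361]
tcp_rot: [3.141, 0.002, 1.599]
force: [-0.3, -5.7, 5.2]
gripper_width: 0.0697
grip_force: 3.3
```

```bash
python3 -c "
from h import *
report('p2.png')"
```

```text
tool [-0.1792 -0.0035  0.0009] 0.03609132416834546 F [-0.3 -5.7  5.2] t 15.25
printer [-0.0903 -0.0004 -0.0063] 0.2284268702186334 0.69
```

View pics/p2.png

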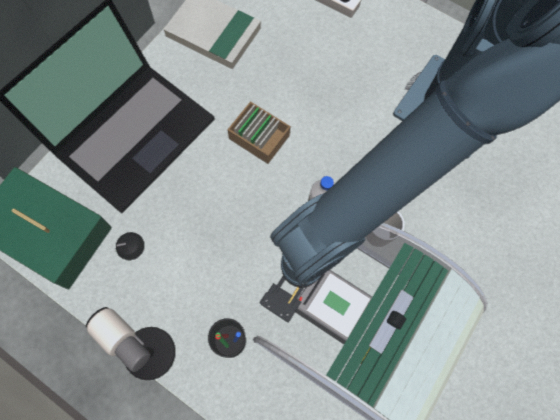

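The printer (338,305) is square in the mouth with about 55 mm to go. From here I'll push slowly and watch the force.

move_arm(
  motion="0.07 0.005 0 0 0; 0.07 0.005 0 0 0; 0.07 0.005 0 0 0; 0.07 0.005 0 0 0; 0.07 0.005 0 0 0",
)

```text
t: 15.85
tool_pos: [0.6094, -0.0393, 0.0357]
tcp_rot: [3.142, 0.002, 1.6]
force: [0.6, -5.1, 4.2]
gripper_width: 0.0702
grip_force: 2.9
```

move_arm(
  motion="0.07 0.004 0 0 0; 0.07 0.004 0 0 0; 0.07 0.004 0 0 0; 0.07 0.004 0 0 0; 0.07 0.004 0 0 0",
)

```text
t: 16.35
tool_pos: [0.6085, -0.022, 0.0357]
tcp_rot: [-3.142, 0.004, 1.598]
force: [-0.0, -11.4, 3.1]
gripper_width: 0.0701
grip_force: 5.5
```

move_arm(
  motion="0.07 0.001 0 0 0; 0.07 0.001 0 0 0; 0.07 0.001 0 0 0; 0.07 0.001 0 0 0; 0.07 0.001 0 0 0",
)

```text
t: 16.85
tool_pos: [0.6083, -0.0171, 0.0357]
tcp_rot: [-3.141, 0.004, 1.598]
force: [0.5, -10.9, 3.5]
gripper_width: 0.0702
grip_force: 5.4
```

move_arm(
  motion="0.07 0.001 0 0 0; 0.07 0.001 0 0 0; 0.07 0.001 0 0 0; 0.07 0.001 0 0 0; 0.07 0.001 0 0 0",
)

```text
t: 17.35
tool_pos: [0.6082, -0.012, 0.0357]
tcp_rot: [-3.141, 0.004, 1.598]
force: [-0.6, -10.6, 4.2]
gripper_width: 0.07
grip_force: 5.4
```

move_arm(
  motion="0.07 0.001 0 0 0; 0.07 0.001 0 0 0; 0.07 0 0 0 0",
)

```text
t: 17.65
tool_pos: [0.6082, -0.0098, 0.0357]
tcp_rot: [-3.141, 0.004, 1.598]
force: [-0.0, -8.8, 3.6]
gripper_width: 0.07
grip_force: 5.1
```

move_arm(
  motion="0.07 0.001 0 0 0; 0.07 0.001 0 0 0; 0.07 0.001 0 0 0; 0.07 0.001 0 0 0",
)

```text
t: 18.05
tool_pos: [0.6081, -0.0081, 0.0357]
tcp_rot: [3.141, 0.007, 1.597]
force: [-0.2, -16.5, 2.6]
gripper_width: 0.0701
grip_force: 8.3
```

move_arm(
  motion="0.07 0.001 0 0 0; 0.07 0.001 0 0 0; 0.07 0 0 0 0",
)

```text
t: 18.35
tool_pos: [0.608, -0.0081, 0.0358]
tcp_rot: [3.141, 0.009, 1.597]
force: [1.2, -19.5, 2.7]
gripper_width: 0.0699
grip_force: 9.5
```

```bash
python3 -c "
from h import *
report()"
```

```text
tool [-0.1226 -0.0026 -0.002 ] 0.035804286679094056 F [  1.2 -19.5   2.7] t 18.35
printer [-0.0986 -0.0018  0.0477] 0.6562955142312973 0.73
```

The position is frozen while the force climbs to 19.5 N, so the carriage is on its stop. The last printer fit is occluded and meaningless. I'll back off, rise and re-grip the pull.

move_arm(
  motion="0.07 -0.01 0 0 0; 0.07 -0.02 0 0 0; 0.07 -0.025 0 0 0; 0.07 0 0 -0.04 0; 0.07 0 0 -0.045 0",
)

```text
t: 18.95
tool_pos: [0.6077, -0.0543, 0.1193]
tcp_rot: [-3.136, -0.002, 1.601]
force: [1.5, 0.7, 0.3]
gripper_width: 0.0698
grip_force: 0.0
```

move_arm(
  motion="0.07 0 0 -0.045 0; 0.07 0 0 -0.045 0; 0.07 0 0 -0.045 0; 0.07 0 0 -0.02 0; 0.07 0 0 0 0",
)

```text
t: 19.45
tool_pos: [0.6113, -0.0537, 0.2784]
tcp_rot: [3.137, -0.002, 1.603]
force: [0.9, -0.3, -0.4]
gripper_width: 0.0702
grip_force: 0.0
```

```bash
python3 - <<'E'
from h import *
s=manip.read_state(); print(s['tool_pos'],s['tcp_rot'])
ps=report('p3.png')
# pull z .24 world at radius; project to both expected cover angles
for cv in(1.4,1.45,1.5):
    a=.14+cv; print(cv, proj(ps,T(b,[[-.203*np.cos(a),0,.03+.203*np.sin(a)]])[0]))
E
```

```text
[ 0.61132841 -0.05368077  0.27839849] [ 3.13716922e+00 -1.92383364e-03  1.60285603e+00]
tool [-0.1682 -0.0047  0.0043] 0.2783984859528584 F [ 0.9 -0.3 -0.4] t 19.45
printer [-0.0952 -0.0007  0.0196] 0.4204146429043901 0.63
1.4 [386.93112167 314.65769073]
1.45 [392.00759486 317.91473021]
1.5 [397.02737295 321.21323187]
```

View pics/p3.png

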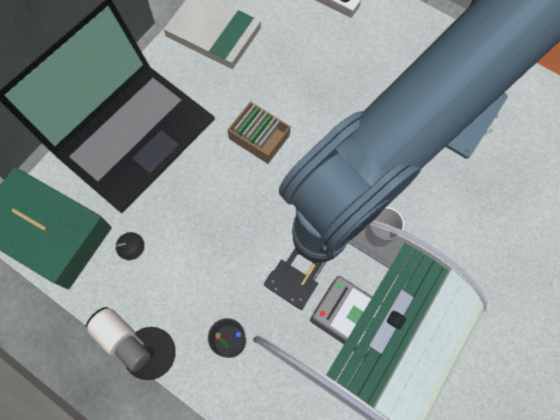

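Pull at (397,320), so the cover is at 1.50. The printer's slot end, at about (311,320)–(337,277), is square in the box. Bystanders are in place.

move_arm(
  motion="0.07 0.045 -0.001 0 0; 0.07 0.045 -0.001 0 0; 0.07 0.045 -0.001 0 0; 0.07 0.045 -0.001 0 0; 0.07 0 0 0 0",
)

```text
t: 20.05
tool_pos: [0.5979, 0.1345, 0.2724]
tcp_rot: [-3.136, -0.004, 1.613]
force: [0.0, -0.4, 0.0]
gripper_width: 0.0699
grip_force: 0.0
```

```bash
python3 - <<'E'
from h import *
s=manip.read_state(); print(s['tool_pos'],s['tcp_rot'])
ps=snap('side')
for uv in((337,277),(311,320)): print(rel(ray(ps,uv,.072)))
for c in((-.11,-.055,.072),(-.11,.055,.072)): print(proj(ps,T(b,[c])[0]))
A=np.linspace(1.64,.12,31)
x=-203*np.cos(A); z=30+203*np.sin(A)
for i in range(30): print(round(A[i+1],2),round(x[i+1]-x[i],1),round(-(z[i+1]-z[i]),1))
E
```

```text
[0.59791905 0.13454034 0.27236693] [-3.13600727 -0.00359112  1.61326009]
[-0.111   0.0474 -1.5986]
[-0.1096 -0.0593 -1.5986]
[311.91219662 318.13659343]
[339.24446838 274.34002389]
1.59 -10.3 -0.5
1.54 -10.3 0.1
1.49 -10.3 0.6
1.44 -10.2 1.1
1.39 -10.2 1.6
1.34 -10.1 2.1
1.29 -9.9 2.6
1.23 -9.8 3.1
1.18 -9.6 3.6
1.13 -9.4 4.1
1.08 -9.2 4.6
1.03 -9.0 5.1
0.98 -8.7 5.5
0.93 -8.4 5.9
0.88 -8.1 6.3
0.83 -7.8 6.8
0.78 -7.4 7.1
0.73 -7.0 7.5
0.68 -6.6 7.8
0.63 -6.2 8.2
0.58 -5.8 8.5
0.53 -5.4 8.8
0.47 -4.9 9.0
0.42 -4.5 9.3
0.37 -4.0 9.5
0.32 -3.5 9.7
0.27 -3.0 9.8
0.22 -2.5 10.0
0.17 -2.0 10.1
0.12 -1.5 10.2
```

The printer is home (x ≈ −0.035, y ≈ −0.005, square). Next I descend and grip.

move_arm(
  motion="0.07 -0.005 0.004 0.02 0; 0.07 0 0 0.02 0; 0.07 0 0 0.012 0; 0.015 0 0 0 0; 0.015 0 0 0 0",
)

```text
t: 20.6
tool_pos: [0.6046, 0.1197, 0.2234]
tcp_rot: [-3.141, 0.0, 1.601]
force: [0.2, 0.4, 0.6]
gripper_width: 0.056
grip_force: 0.0
```

move_arm(
  motion="0.015 0 0 0 0; 0.015 0 0 0 0; 0.015 0 0 0 0; 0.015 0 0 0 0; 0.015 0 0 0 0",
)

```text
t: 21.1
tool_pos: [0.6002, 0.1202, 0.2236]
tcp_rot: [-3.131, -0.001, 1.602]
force: [-15.4, -1.2, 12.9]
gripper_width: 0.0217
grip_force: 24.9
```

move_arm(
  motion="0.015 0 0 0 0; 0.015 0 0 0 0",
)

```text
t: 21.3
tool_pos: [0.6002, 0.1202, 0.2236]
tcp_rot: [-3.132, -0.001, 1.602]
force: [-15.7, -0.8, 13.2]
gripper_width: 0.0217
grip_force: 24.9
```

Gripped about 8 mm off and laterally loaded, so I'll reseat the grip.

move_arm(
  motion="0.05 0 0 0 0; 0.05 0 0 0 0; 0.05 0 0 0 0; 0.05 0 0 0 0",
)

```text
t: 21.7
tool_pos: [0.605, 0.1204, 0.2237]
tcp_rot: [3.141, 0.0, 1.602]
force: [0.6, 0.1, -1.1]
gripper_width: 0.0492
grip_force: 0.0
```

move_arm(
  motion="0.05 0.007 -0.0045 0.006 0; 0.05 0 0 0 0; 0.015 0 0 0 0; 0.015 0 0 0 0; 0.015 0 0 0 0",
)

```text
t: 22.2
tool_pos: [0.6001, 0.127, 0.2176]
tcp_rot: [3.141, 0.0, 1.601]
force: [-0.4, -0.5, -0.1]
gripper_width: 0.0281
grip_force: 0.0
```

move_arm(
  motion="0.015 0 0 0 0; 0.015 0 0 0 0; 0.015 0 0 0 0",
)

```text
t: 22.5
tool_pos: [0.6, 0.127, 0.2176]
tcp_rot: [3.142, 0.0, 1.601]
force: [-0.5, -0.0, 1.4]
gripper_width: 0.0219
grip_force: 25.0
```

move_arm(
  motion="0.015 -0.0103 0 -0.0005 0; 0.015 -0.0103 0 0.0001 0; 0.015 -0.0103 0 0.0006 0; 0.015 -0.0102 0 0.0011 0; 0.015 -0.0102 0 0.0016 0",
)

```text
t: 23.0
tool_pos: [0.6013, 0.0786, 0.2151]
tcp_rot: [-3.141, -0.004, 1.604]
force: [-2.7, 6.0, 4.3]
gripper_width: 0.0214
grip_force: 25.0
```

move_arm(
  motion="0.015 -0.0101 0 0.0021 0; 0.015 -0.0099 0 0.0026 0; 0.015 -0.0098 0 0.0031 0; 0.015 -0.0096 0 0.0036 0; 0.015 -0.0094 0 0.0041 0",
)

```text
t: 23.5
tool_pos: [0.6027, 0.0286, 0.1995]
tcp_rot: [-3.141, -0.003, 1.603]
force: [-3.3, 3.9, 5.4]
gripper_width: 0.0218
grip_force: 25.0
```

move_arm(
  motion="0.015 -0.0092 0 0.0046 0; 0.015 -0.009 0 0.0051 0; 0.015 -0.0087 0 0.0055 0; 0.015 -0.0084 0 0.0059 0; 0.015 -0.0081 0 0.0063 0",
)

```text
t: 24.0
tool_pos: [0.6038, -0.0158, 0.1716]
tcp_rot: [-3.14, -0.002, 1.602]
force: [-2.8, 3.3, 3.5]
gripper_width: 0.0216
grip_force: 25.0
```

move_arm(
  motion="0.015 -0.0078 0 0.0068 0; 0.015 -0.0074 0 0.0071 0; 0.015 -0.007 0 0.0075 0; 0.015 -0.0066 0 0.0078 0; 0.015 -0.0062 0 0.0082 0",
)

```text
t: 24.5
tool_pos: [0.6048, -0.0515, 0.1335]
tcp_rot: [-3.14, -0.001, 1.602]
force: [-4.0, 3.4, 1.4]
gripper_width: 0.0218
grip_force: 25.0
```

move_arm(
  motion="0.015 -0.0058 0 0.0085 0; 0.015 -0.0054 0 0.0088 0; 0.015 -0.0049 0 0.009 0; 0.015 -0.0045 0 0.0093 0; 0.015 -0.004 0 0.0095 0",
)

```text
t: 25.0
tool_pos: [0.6055, -0.0761, 0.0882]
tcp_rot: [-3.14, -0.0, 1.602]
force: [-4.1, 2.7, 3.1]
gripper_width: 0.0218
grip_force: 25.0
```

move_arm(
  motion="0.015 -0.0035 0 0.0097 0; 0.015 -0.003 0 0.0098 0; 0.015 -0.0025 0 0.009 0; 0.015 -0.001 0 0.005 0; 0.015 -0.001 0 0.004 0",
)

```text
t: 25.5
tool_pos: [0.6058, -0.0866, 0.0508]
tcp_rot: [-3.14, -0.001, 1.602]
force: [-5.2, 3.8, 3.0]
gripper_width: 0.022
grip_force: 25.0
```

move_arm(
  motion="0.015 -0.001 0 0.004 0; 0.015 -0.001 0 0.004 0; 0.015 0 0 0 0",
)

```text
t: 25.8
tool_pos: [0.6058, -0.088, 0.0425]
tcp_rot: [-3.14, -0.001, 1.602]
force: [-2.1, 4.2, -5.0]
gripper_width: 0.022
grip_force: 25.0
```

move_arm(
  motion="0.015 0 0 0.003 0; 0.015 0 0 0.003 0; 0.015 0 0 0 0",
)

```text
t: 26.1
tool_pos: [0.6059, -0.0889, 0.0399]
tcp_rot: [-3.14, -0.002, 1.602]
force: [-13.2, 5.3, 27.6]
gripper_width: 0.022
grip_force: 25.0
```

The cover is on its stop (27 N up). I'll release and withdraw.

move_arm(
  motion="0.07 0 0 0 0; 0.07 0 0 0 0; 0.07 0 0 0 0; 0.07 0 0 0 0; 0.07 -0.01 0 0 0",
)

```text
t: 26.6
tool_pos: [0.6073, -0.0976, 0.0374]
tcp_rot: [3.142, -0.001, 1.604]
force: [-0.1, -0.1, 0.6]
gripper_width: 0.0596
grip_force: 0.0
```

move_arm(
  motion="0.07 -0.03 0 0 0; 0.07 -0.03 0 -0.02 0; 0.07 -0.02 0 -0.045 0; 0.07 -0.02 0 -0.045 0; 0.07 -0.02 0 -0.045 0",
)

```text
t: 27.1
tool_pos: [0.61, -0.221, 0.1943]
tcp_rot: [-3.141, 0.001, 1.6]
force: [0.0, -0.6, -0.1]
gripper_width: 0.0702
grip_force: 0.0
```

move_arm(
  motion="0.07 -0.03 0 -0.045 0; 0.07 -0.03 0 -0.02 0; 0.07 0 0 0 0; 0.07 0 0 0 0",
)

```text
t: 27.5
tool_pos: [0.6119, -0.278, 0.2544]
tcp_rot: [3.141, 0.001, 1.6]
force: [-0.7, 0.1, -0.8]
gripper_width: 0.0699
grip_force: 0.0
```

```bash
python3 - <<'E'
from h import *
s=manip.read_state(); print(s['tool_pos'],s['force'],s['t'])
pt=snap('top'); ps=snap('side')
for cv in(0,.04,.1):
    a=.14+cv; X=T(b,[[-.203*np.cos(a),0,.03+.203*np.sin(a)]])[0]; print(cv,proj(pt,X),proj(ps,X))
cv2.imwrite('pics/e.png',np.hstack([pt['frame'][60:330,60:430],ps['frame'][150:420,150:520]])[:,:,::-1])
E
```

```text
[ 0.6119394  -0.27797227  0.25438819] [-0.710259    0.10980234 -0.78851576] 27.5
0 [243.05291974 175.95330298] [289.01271716 273.42413717]
0.04 [242.36299554 175.43510995] [289.69718474 273.01743706]
0.1 [241.0899021  174.66529183] [290.97788355 272.56156862]
```

View pics/e.png

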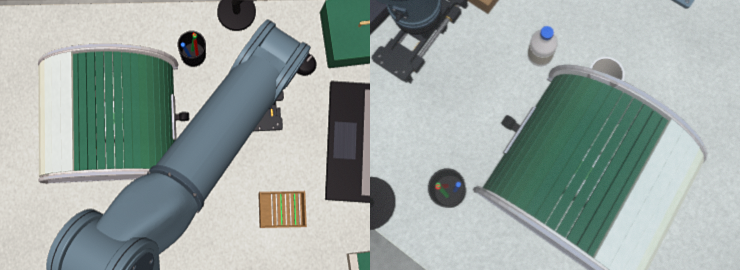

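The pull is at (290,273) in the side view, matching a shut cover (289,273). Everything else is in place and the arm is clear, so I'm handing in.

```bash
python3 -c "
from workcell import manip
print(manip.finish_job())"
```

```text
the job is handed in; nothing more can be done
None
```

I handed the job in at about 27.6 s, and the system gave no verdict back: the printer is against the carriage on its rear stop, the cover is rolled fully down, and no bystander was touched.

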